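# Free a handset from the service holder and hold it up level

## Task

The two-way radio clamped in the service holder is ready for inspection: unscrew the holder's star knob until the jaw is free, slide the jaw back well clear of the radio, then grip the radio by its long sides, keep it level and lift it straight up, until its back is at least 12 cm above the rubber strip it lay on. Finish while holding it there above the holder, level, face up and steady, in the gripper and nothing else, so that its back can be looked at; leave the jaw open and do not disturb the other things on the table.

Things in the scene. Friction and masses are not known exactly. Their poses are not given: they have to be found in the camera images.
- holder: Service holder, fixed: dark base plate 310 x 110 x 8 mm with an aluminium T-slot profile 290 x 40 mm, top 28 mm above the table. Origin: centre of the plate's underside, on the table; x runs along the profile from knob end to end stop, z up. A rubber strip, top at 32 mm, carries the radio. End stop: face at x = +114.5 mm, top at 44 mm, no lip. Beside the profile the room is free down to the plate.
- handset: Black two-way radio to be lifted, 0.22 to 0.41 kg, face (screen, keys) up on the rubber. Body 118 x 54 x 34 mm high; at its +x end a stub antenna sticks out 96 mm and two knobs 13 mm, over the end stop. Origin: centre of the underside, at the start at x 55, y 0, z 32 mm of the holder; x to the antenna, as the holder's, z up. Centre of mass at mid-body (2 mm). Overhangs the profile 7 mm each side.
- knob_grip (a point): Centre of the black star knob (33 mm diameter, 24 mm high, upright axis, gripped at any yaw), 66 mm above the table, 65 mm from the holder's centre towards -x at the start. It sits on the sliding jaw and can serve to pull it. The block below is 44 mm wide, top at 46 mm; the jaw's upright, 73 mm high, stands 50 mm from the knob's axis towards +x.
- jaw_knob (a joint): Angle of the star knob, rad: starts tight, between 0 and 0.4, grows as it is unscrewed (anticlockwise from above), stops at 2.4. Takes about 0.15 N m. The jaw is locked, but for 2 mm of play, below 0.8 and free from 1.0 on.
- jaw (a joint): How far the sliding jaw is drawn back along the holder's -x, m: 0 against the radio, 0.045 at its end. It cannot be slid while the knob is tight; free, it slides with about 1.5 N and stays where left. Its 44 mm wide upright stands at the radio's end face with a lip over the radio's face; clear of the radio beyond 0.012.
- jaw_lip (a point): Middle of the free edge of the jaw's lip, 70.5 mm above the table; the lip is 5 mm thick and reaches 10 mm over the end of the handset while closed. Moves with the jaw.
- spare_handset: Bystander: a second radio of the same kind, loose, lying face up on the bare table to the right, not to be touched. Origin: centre of its underside.
- screwdriver: Bystander: yellow screwdriver, 180 mm long, 26 mm thick, lying beyond the holder. Origin: under its middle.
- battery_pack: Bystander: flat black radio battery, 80 x 52 x 18 mm, lying between holder and robot. Origin: centre of its underside.
- tape_roll: Bystander: grey roll, 76 mm in diameter, 18 mm high, lying beyond the knob end of the holder's far side. Origin: centre of its underside.
- mug: Bystander: white mug, 80 mm in diameter, 92 mm high, on the right. Origin: centre of its underside.
- bottle_tall: Bystander: water bottle, 66 mm in diameter, 205 mm high, on the left. Origin: centre of its underside.
- bottle_short: Bystander: water bottle, 66 mm in diameter, 165 mm high, on the left. Origin: centre of its underside.

How it is judged:
By the outcome, as a careful person would: the job done as asked, in the order asked, and still so for the second after the job is handed in, while the arm keeps its last pose, push and grip.
It also fails if it takes over 51 s, if anything falls off the work surface, if the arm or the gripper's body presses on something with over 40 N, if the wrist force passes 120 N, or if a joint passes its speed limit or range.

## Robot

A 7-joint arm with a two-finger parallel gripper is mounted at the origin on the work surface. World frame = base frame: x ahead of the robot, y to its left, z up, the work surface at z = 0. Lengths are in m, angles in rad, forces in N, time in s.
With the tool pointing down it reaches from about 0.4 to 0.9 m from the base axis. Payload 5.6 kg.
Tool frame: the origin (TCP) lies on the centre line of the jaws, within the pads' length; the fingertips stand 8 mm ahead of it and the grasp point (between the pads) lies 11 mm behind it; z points along the fingers, y is the line along which they close (so a half turn about z gives the same grasp; the last joint's range is limited). The gripper opens to 92 mm and grips with 3 to 60 N. Pads are 20 mm wide; open, the fingers measure 128 mm over their backs; the gripper's body (75 mm by 189 mm) begins 69 mm behind the grasp point.
Start: joints at [1.222, 0.468, -0.012, 1.603, 0.006, 1.071, -0.056], TCP at [0.196, -0.62, 0.189] pointing down, gripper open.
Joint ranges: [-2.53, 2.53], [-0.31, 2.02], [-1.57, 1.55], [0.28, 2.44], [-1.29, 4.43], [0.15, 1.84], [-2.92, 2.92]. Speed limits (rad/s): [2.57, 2.57, 3.14, 3.14, 3.14, 3.14, 3.14].

## Interface

Orientations are given as a unit quaternion [x, y, z, w].
In Python, from plant import * gives the robot as it stands. The module is installed in compiled form; this text tells all that it offers.
- The arm moves only by the shell command python3 -m crank 'ROWS'. ROWS is JSON, a list of rows, each a list of 3 entries, a list of its own where there are three numbers: the opening, from -1 (shut) to 1 (fully open), then the shift along the tool's x, y, z in mm, then the turn about the tool's z in degrees. In form: [[claw, [tx, ty, tz], roll], ...]. A call has 1 to 5 rows; each row shifts and turns the commanded pose from where the row before left it, along the tool's axes as they then stand; what a row does not reach is not made up. A row lasts 1/10 s, in which the tool goes at most 50 mm and 8.59 degrees, less where a joint would pass 70% of its speed; a pose out of reach is approached as far as the arm can. A call with a gripper value outside its range is refused whole. The fingers move at their own pace and stop on an object; the grip force is fixed at half the most. Time passes only in rows, so rows that do not move let the fingers close. It gives the time, the measured TCP pose, the force, the opening and the grip force at its end, in the units of the state.
- observe(): the state, without advancing time (a new reading comes with each control period).
- grab_frame(name): name is "side" or "top"; returns (picture, depth): 384x512x3 uint8, blue, green, red; 384x512 float32, m along the optical axis (not along the pixel's ray), 0 where there is no reading.
- camera_params(name): a dict with "fx", "fy", "cx", "cy" (pixels), "world_from_camera" (4x4, takes a point from camera to world coordinates). Camera axes: x right, y up, looking along -z (the intrinsics and any distortion apply to the point x, -y, -z); pixel columns grow to the right and rows downward; lengths in m; the calibration is good to about 2 mm. A picture is of the moment at which its call begins. camera_params takes no time and is no camera call.
- finish_job(): hands the job in; it is judged then, once.
Trained networks look in the newest picture that a camera, given by its name, has taken for a name from the list of things; names that differ only in an ending like _2 or _b are one class to them, and where a whole thing is asked for, a point or a joint stands for the part that bears it (a point fixed in the world has none). Each returns a list of dicts, best first, with "p" (0 to 1); they miss things now and then, are a little off and sometimes report something else, mostly with a low value. They report only what shows in the picture. A call takes as long as a camera call.
- masks_of(camera, label): "region" (384x512 bool, what is visible of it) and "centre" ([column, row] in pixels, amid what is visible of it).
The state is a dict: "t": time; "joint_pos": joint angles; "qvel": joint speeds; "effort": joint torques, N m; "tool_pos": TCP position; "ee_rot": TCP orientation; "wrist_force": force on the tool from outside, world axes, zero at the start; "ft_torque": the same for the moment, N m; "width": opening from 0.0 (shut) to 1.0 (fully open); "grasp_force": force on a finger pad.
Only numpy, scipy, OpenCV 4.12 (cv2) and the standard library are available. Lean on these libraries where they do the work, as an engineer would, in place of code of your own. Each camera call takes 0.05 s, during which the arm holds its last target. There are 200 camera calls.

## Working session

There is one attempt and no reset: what is moved stays moved. The work goes in short steps, Python scripts to look and compute and a shell command to move; the robot and the scene stay as the last step left them, time stands still between calls to the robot, and variables do not carry over. Pictures are saved under pics/ and viewed, at most 10 in all, crops included, and the job is handed in when it is done.

```bash
mkdir -p pics; cat > h.py <<'E'
from plant import *
import numpy as np, cv2
from scipy.spatial.transform import Rotation as R
def cloud(name,depth):
    c=camera_params(name);v,u=np.mgrid[0:384,0:512]
    P=np.stack([(u-c['cx'])/c['fx']*depth,-(v-c['cy'])/c['fy']*depth,-depth],-1)
    T=c['world_from_camera'];T=np.array(T)
    return P@T[:3,:3].T+T[:3,3]
E
python3 - <<'E'
from h import *
s=observe();print({k:np.round(v,3).tolist() for k,v in s.items()})
for n in("side","top"):
    im,d=grab_frame(n);cv2.imwrite(f"pics/{n}0.png",im);np.save(f"{n}0.npy",d)
    c=camera_params(n);print(n,c)
    P=cloud(n,d)
    for l in("handset","holder","knob_grip","jaw_lip","spare_handset","battery_pack","screwdriver","tape_roll"):
        for m in masks_of(n,l)[:2]:
            r=m['region']&(d>0);p=P[r]
            print(l,round(m['p'],2),np.round(m['centre']),r.sum(),np.round(np.median(p,0),3),np.round(np.percentile(p,[3,97],axis=0),3).tolist() if len(p) else'')
E
```

```text
{'t': 0.0, 'joint_pos': [1.222, 0.468, -0.012, 1.604, 0.006, 1.071, -0.056], 'qvel': [-0.0, -0.0, -0.001, -0.001, -0.002, 0.001, -0.0], 'effort': [-0.0, -52.059, -0.013, -24.376, -0.057, 0.017, 0.0], 'tool_pos': [0.195, -0.619, 0.188], 'ee_rot': [0.988, 0.152, -0.0, -0.001], 'wrist_force': [0.14, 0.775, -1.114], 'ft_torque': [-0.021, -0.042, -0.004], 'grasp_force': 0.0, 'width': 1.001}
side {'fx': 460.35479896956434, 'fy': 460.35479896956434, 'cx': 258.18728829215206, 'cy': 186.66566543779024, 'world_from_camera': array([[-0.96040715,  0.14903826, -0.23538417,  0.27308694],
       [-0.27823696, -0.55623718,  0.78306091,  1.01034614],
       [-0.01422339,  0.81754987,  0.57568212,  0.8375803 ],
       [ 0.        ,  0.        ,  0.        ,  1.        ]])}
handset 0.89 [264. 198.] 776 [0.563 0.015 0.065] [[0.532, -0.06, 0.042], [0.595, 0.109, 0.069]]
holder 0.61 [280. 204.] 1843 [ 0.533 -0.048  0.01 ] [[0.481, -0.201, 0.003], [0.624, 0.087, 0.075]]
knob_grip 0.28 [182. 308.] 1777 [0.609 0.452 0.094] [[0.587, 0.419, 0.007], [0.643, 0.467, 0.165]]
jaw_lip 0.62 [283. 179.] 314 [ 0.534 -0
[... 1464 characters left out ...]
] 121 [ 0.539 -0.131  0.077] [[0.526, -0.148, 0.044], [0.559, -0.118, 0.081]]
jaw_lip 0.61 [288. 210.] 493 [ 0.542 -0.112  0.049] [[0.519, -0.157, 0.041], [0.569, -0.066, 0.079]]
spare_handset 0.79 [400. 229.] 942 [ 0.484 -0.443  0.033] [[0.421, -0.474, 0.011], [0.596, -0.423, 0.037]]
battery_pack 0.84 [250. 241.] 440 [0.451 0.006 0.018] [[0.427, -0.031, 0.014], [0.475, 0.042, 0.021]]
screwdriver 0.78 [275. 158.] 203 [ 0.721 -0.065  0.023] [[0.711, -0.103, 0.013], [0.732, -0.018, 0.028]]
screwdriver 0.43 [312. 179.] 264 [ 0.654 -0.201  0.017] [[0.625, -0.232, -0.0], [0.693, -0.168, 0.022]]
tape_roll 0.76 [320. 173.] 323 [ 0.661 -0.204  0.017] [[0.626, -0.238, -0.002], [0.694, -0.166, 0.022]]
```

```bash
python3 - <<'E'
from h import *
for n in("side","top"):
    d=np.load(f"{n}0.npy");P=cloud(n,d)
    roi=(d>0)&(P[...,0]>.47)&(P[...,0]<.65)&(P[...,1]>-.25)&(P[...,1]<.2)
    hs=P[roi&(abs(P[...,2]-.066)<.006)&(P[...,1]>-.065)&(P[...,1]<.1)]
    kn=P[roi&(P[...,2]>.068)&(P[...,1]<-.105)]
    lip=P[roi&(P[...,2]>.066)&(P[...,1]>-.1)&(P[...,1]<-.04)]
    pl=P[roi&(P[...,2]>.003)&(P[...,2]<.012)]
    for l,p in(("hs",hs),("kn",kn),("lip",lip),("plate",pl)):
        r=cv2.minAreaRect((p[:,:2]*1000).astype(np.float32))
        print(n,l,len(p),np.round(r[0],1),np.round(r[1],1),round(r[2],1),"z",np.round(np.percentile(p[:,2],[5,50,95]),4),"mean",np.round(p[:,:2].mean(0),4))
im=cv2.imread("pics/top0.png")[130:270,190:360];a=cv2.resize(im,None,fx=3.3,fy=3.3,interpolation=2)
im=cv2.imread("pics/side0.png")[130:270,170:360];b=cv2.resize(im,None,fx=3,fy=3,interpolation=2)[:420]
cv2.imwrite("pics/a.png",a);cv2.imwrite("pics/b.png",b)
E
```

```text
side hs 488 [566.1  -3.7] [127.6  54.8] 76.9 z [0.062  0.0668 0.0695] mean [ 0.5636 -0.0047]
side kn 73 [ 539.5 -125.4] [31.2 30.2] 2.4 z [0.0696 0.0779 0.0814] mean [ 0.5381 -0.1258]
side lip 141 [553.4 -59.2] [48.2 51.2] 75.5 z [0.0665 0.0699 0.075 ] mean [ 0.5535 -0.0615]
side plate 1269 [560.  -24.6] [179.7 449.1] 0.0 z [0.0033 0.0079 0.011 ] mean [ 0.5424 -0.0178]
top hs 653 [570.4   5.3] [151.1  54.3] 76.8 z [0.062  0.0656 0.0689] mean [ 0.5658 -0.0097]
top kn 94 [ 540.2 -131.3] [29.7 31.1] 75.4 z [0.0729 0.0777 0.0803] mean [ 0.5398 -0.1312]
top lip 159 [555.7 -64.2] [44.4 53.8] 89.2 z [0.0663 0.0712 0.0749] mean [ 0.554  -0.0657]
top plate 2038 [559.3 -24.9] [446.6 179. ] 89.7 z [0.0035 0.0073 0.0106] mean [ 0.5489 -0.0663]
```

View pics/a.png

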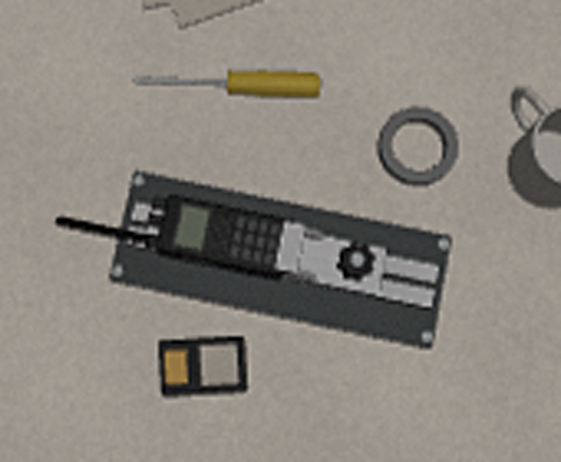

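View pics/b.png

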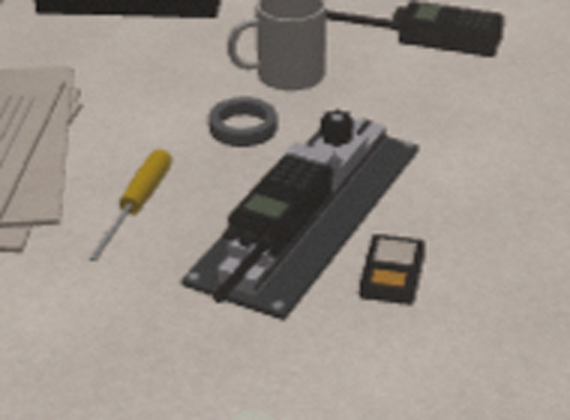

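The crops show the radio with its screen to the left and antenna pointing left, the star knob at crop a (356,260) and the jaw just left of it. The surroundings of the holder are free, with the battery at (203,366), the tape at (418,146) and the screwdriver at (230,83). Next I refine the holder's pose.

```bash
python3 - <<'E'
from h import *
def ray(n,uv,z):
    c=camera_params(n);T=np.array(c['world_from_camera'])
    d=T[:3,:3]@np.array([(uv[0]-c['cx'])/c['fx'],-(uv[1]-c['cy'])/c['fy'],-1]);o=T[:3,3]
    return o+d*(z-o[2])/d[2]
a=np.radians(76.9);ex=np.array([np.cos(a),np.sin(a)]);ey=np.array([-ex[1],ex[0]])
for n in("top","side"):
    im=cv2.imread(f"pics/{n}0.png");d=np.load(f"{n}0.npy");P=cloud(n,d)
    g=cv2.cvtColor(im,6)
    roi=(d>0)&(abs(P[...,0]-.545)<.09)&(P[...,1]>-.25)&(P[...,1]<.14)
    b=(g<85)&roi&(P[...,2]<.013)
    N,lab,st,_=cv2.connectedComponentsWithStats(b.astype(np.uint8))
    k=1+np.argmax(st[1:,4]);p=P[lab==k]
    r=cv2.minAreaRect((p[:,:2]*1000).astype(np.float32));print(n,"plate",np.round(r[0]+r[1]+(r[2],),1), st[k])
    D=lambda q:np.round(np.percentile(np.c_[q@ex,q@ey]*1000,[1,50,99],axis=0),1).tolist()
    q=P[roi&(abs(P[...,2]-.066)<.006)&(P[...,1]>-.045)&(P[...,1]<.04)][:,:2];print(" hs",D(q))
    kd=roi&(g<75)&(P[...,2]>.07)&(P[...,1]<-.1)
    v,u=np.nonzero(kd);print(" knob px",len(u),u.mean(),v.mean(),u.min(),u.max(),v.min(),v.max(),np.round(ray(n,(u.mean(),v.mean()),.078),4))
    (cx,cy),rr=cv2.minEnclosingCircle(np.c_[u,v].astype(np.float32));print(' circ',np.round(ray(n,(cx,cy),.078),4),rr)
    p=P[kd];print(" knob",D(p[:,:2]), p[:,:2].mean(0))
E
```

```text
top plate [556.  -67.8 310.7 113.1  77.7] [ 223  183  104   53 1736]
 hs [[80.1, -580.1], [125.7, -552.6], [169.9, -527.6]]
 knob px 70 297.57142857142856 208.52857142857144 293 303 203 214 [ 0.5399 -0.1309  0.078 ]
 circ [ 0.5401 -0.1314  0.078 ] 5.528748989105225
 knob [[-19.5, -571.4], [-5.3, -555.4], [8.7, -540.7]] [ 0.54010893 -0.13103079]
side plate [518.8 -55.1 311.   59.3  73.4] [245 176  64  60 891]
 hs [[80.8, -578.4], [128.5, -550.0], [171.2, -525.2]]
 knob px 52 281.84615384615387 170.67307692307693 277 287 167 174 [ 0.5381 -0.1216  0.078 ]
 circ [ 0.5379 -0.1227  0.078 ] 5.02503776550293
 knob [[-13.5, -569.5], [2.9, -551.5], [13.4, -539.6]] [ 0.53863075 -0.1238373 ]
```

```bash
python3 -m crank '[[0.2,[34,-26,0],0],[0.2,[34,-26,0],0],[0.2,[34,-26,0],0],[0.2,[34,-26,0],0],[0.2,[34,-26,0],0]]'; python3 -m crank '[[0.2,[34,-26,0],0],[0.2,[34,-26,0],0],[0.2,[34,-26,0],0],[0.2,[34,-26,0],0],[0.2,[34,-26,0],0]]'; python3 -m crank '[[0.2,[34,-26,0],0],[0.2,[34,-26,0],0],[0.2,[34,-26,0],0],[0.2,[34,-26,0],0],[0.2,[0,0,0],-8]]'; cat >> h.py <<'E'
def rel(x,y,z):
    s=observe();r=R.from_quat(s['ee_rot']);p=np.array(s['tool_pos'])
    X=r.as_matrix()
    print('t',s['t'],'tcp',np.round(p,4),'yaw',np.degrees(np.arctan2(X[1,0],X[0,0])).round(1),'tilt',np.degrees(np.arccos(-X[2,2])).round(2),'move mm',np.round(X.T@(np.array([x,y,z])-p)*1000,1),'w',round(s['width'],3),'gf',round(s['grasp_force'],1),'F',np.round(s['wrist_force'],1),'j7',s['joint_pos'][6])
E
python3 -c "
from h import *
rel(.540,-.130,.059)"
```

```text
t: 1.4
tool_pos: [0.3195, -0.4433, 0.1895]
ee_rot: [0.988, 0.152, 0.0, 0.0]
wrist_force: [0.2, 0.2, 0.3]
width: 0.603
grasp_force: 0.0
t: 1.9
tool_pos: [0.4425, -0.2682, 0.1896]
ee_rot: [0.988, 0.152, 0.0, 0.0]
wrist_force: [0.7, 0.5, -0.1]
width: 0.599
grasp_force: 0.0
t: 2.4
tool_pos: [0.5432, -0.1224, 0.1897]
ee_rot: [0.974, 0.227, 0.002, -0.001]
wrist_force: [0.4, 0.3, -0.1]
width: 0.597
grasp_force: 0.0
t 2.4 tcp [ 0.5432 -0.1224  0.1897] yaw 26.2 tilt 0.22 move mm [ -6.7   5.6 130.6] w 0.597 gf 0.0 F [ 0.4  0.3 -0.1] j7 -1.05617814334004
```

```bash
python3 -m crank '[[0.2,[-7,6,20],0],[0.2,[0,0,40],0],[0.2,[0,0,30],0],[0.2,[0,0,0],0]]';python3 -c "
from h import *
rel(.540,-.130,.059)
im,d=grab_frame('side');cv2.imwrite('pics/c.png',cv2.resize(im[110:260,190:370],None,fx=3.5,fy=3.5,interpolation=2))"
```

```text
t: 2.8
tool_pos: [0.533, -0.1374, 0.0956]
ee_rot: [0.975, 0.221, -0.004, -0.002]
wrist_force: [0.3, 0.1, 0.2]
width: 0.6
grasp_force: 0.0
t 2.8 tcp [ 0.533  -0.1374  0.0956] yaw 25.5 tilt 0.45 move mm [ 9.7 -3.5 36.6] w 0.6 gf 0.0 F [0.3 0.1 0.2] j7 -1.0800497796641857
```

View pics/c.png

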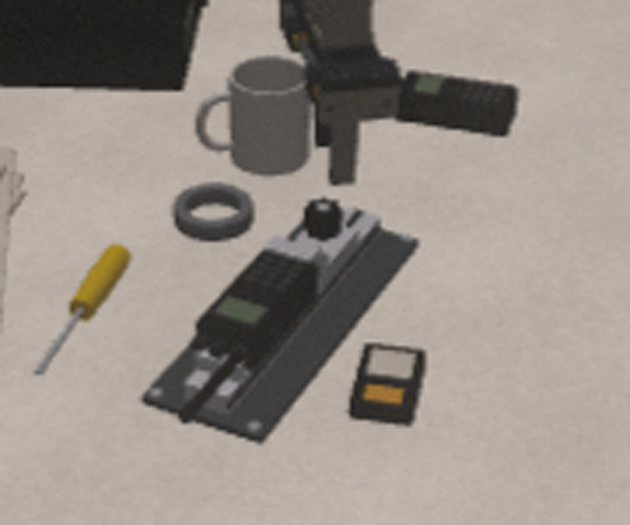

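The side view shows the open fingers above the knob (323,218), the near fingertip at (342,183), and nothing touched. I check the settled pose before going lower.

```bash
python3 -m crank '[[0.2,[0,0,0],0]]'>/dev/null; python3 -c "
from h import *
rel(.540,-.130,.059)"
```

```text
t 2.95 tcp [ 0.5375 -0.138   0.1007] yaw 25.5 tilt 0.12 move mm [ 5.7 -6.2 41.7] w 0.602 gf 0.0 F [0.4 0.2 0.5] j7 -1.079715575014203
```

```bash
python3 -m crank '[[0.2,[6,-6,0],0],[0.2,[0,0,20],0],[0.2,[0,0,15],0],[0.2,[0,0,7],0],[0.2,[0,0,0],0]]'>/dev/null; python3 -m crank '[[0.2,[0,0,0],0]]'; python3 -c "
from h import *
rel(.540,-.130,.059)"
```

```text
t: 3.55
tool_pos: [0.5394, -0.1299, 0.0576]
ee_rot: [0.975, 0.221, 0.0, 0.0]
wrist_force: [-0.1, -0.8, -0.0]
width: 0.602
grasp_force: 0.0
t 3.55 tcp [ 0.5394 -0.1299  0.0576] yaw 25.5 tilt 0.02 move mm [ 0.5  0.3 -1.4] w 0.602 gf 0.0 F [-0.1 -0.8 -0. ] j7 -1.1183880919892057
```

```bash
python3 -m crank '[[-1,[0,0,-1],0],[-1,[0,0,0],0],[-1,[0,0,0],0],[-1,[0,0,0],0],[-1,[0,0,0],0]]'; python3 -c "
from h import *
rel(.540,-.130,.059)"
```

```text
t: 4.05
tool_pos: [0.5391, -0.1299, 0.0584]
ee_rot: [0.975, 0.221, 0.0, 0.0]
wrist_force: [0.4, -1.1, 0.3]
width: 0.188
grasp_force: 0.0
t 4.05 tcp [ 0.5391 -0.1299  0.0584] yaw 25.5 tilt 0.01 move mm [ 0.8  0.4 -0.6] w 0.188 gf 0.0 F [ 0.4 -1.1  0.3] j7 -1.1178630813327302
```

```bash
python3 -c "
from h import *
rel(.540,-.130,.059)
for n,s in(('side',(130,230,230,350)),('top',(150,250,240,360))):
  im,d=grab_frame(n);cv2.imwrite(f'pics/d{n}.png',cv2.resize(im[s[0]:s[1],s[2]:s[3]],None,fx=5,fy=5,interpolation=2))
rel(.540,-.130,.059)
a=cv2.imread('pics/dside.png');b=cv2.imread('pics/dtop.png');h=np.zeros((500,1200,3),np.uint8);h[:,:600]=a;h[:,600:]=b
cv2.imwrite('pics/d.png',cv2.resize(h,(800,333)))"
```

```text
t 4.05 tcp [ 0.5391 -0.1299  0.0584] yaw 25.5 tilt 0.01 move mm [ 0.8  0.4 -0.6] w 0.188 gf 0.0 F [ 0.4 -1.1  0.3] j7 -1.1178630813327302
t 4.15 tcp [ 0.5391 -0.1299  0.0583] yaw 25.5 tilt 0.0 move mm [ 0.8  0.5 -0.7] w 0.101 gf 0.0 F [-0.2  1.1  0.4] j7 -1.117890231264814
```

View pics/d.png

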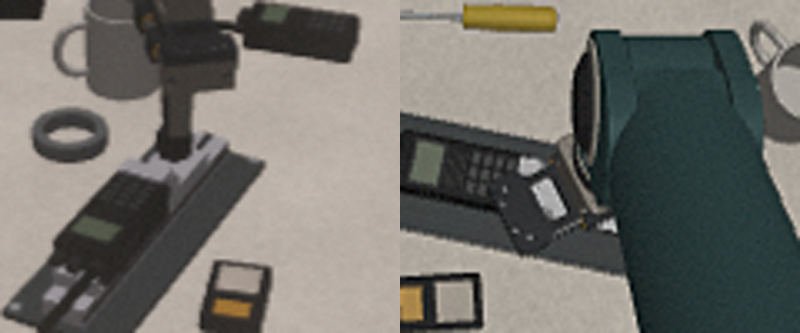

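```bash
python3 -c "
from h import *
rel(.540,-.130,.059)
im,d=grab_frame('side');P=cloud('side',d);d0=np.load('side0.npy');P0=cloud('side',d0)
for u in(278,282,286):
  for v in range(150,180,2):print(u,v,im[v,u],np.round(P[v,u],3),np.round(P0[v,u],3))
rel(.540,-.130,.059)"
```

```text
t 4.15 tcp [ 0.5391 -0.1299  0.0583] yaw 25.5 tilt 0.0 move mm [ 0.8  0.5 -0.7] w 0.101 gf 0.0 F [-0.2  1.1  0.4] j7 -1.117890231264814
278 150 [61 64 67] [ 0.556 -0.144  0.134] [ 0.602 -0.331  0.02 ]
278 152 [59 63 67] [ 0.532 -0.044  0.189] [ 0.602 -0.33   0.013]
278 154 [59 63 67] [ 0.532 -0.044  0.183] [ 0.6   -0.322  0.01 ]
278 156 [86 93 99] [ 0.531 -0.042  0.178] [ 0.601 -0.328 -0.002]
278 158 [107 114 121] [ 0.596 -0.307  0.003] [ 0.599 -0.319 -0.004]
278 160 [112 118 126] [ 0.594 -0.299  0.   ] [ 0.595 -0.302 -0.002]
278 162 [137 144 154] [ 0.592 -0.29  -0.002] [ 0.59  -0.284  0.002]
278 164 [136 144 151] [ 0.587 -0.274  0.001] [ 0.588 -0.275 -0.   ]
278 166 [136 143 154] [ 0.584 -0.262  0.001] [ 0.584 -0.258  0.003]
278 168 [60 61 63] [ 0.553 -0.132  0.079] [ 0.553 -0.133  0.078]
278 170 [36 38 41] [ 0.549 -0.119  0.08 ] [ 0.551 -0.125  0.076]
278 172 [34 37 39] [ 0.55  -0.121  0.072] [ 0.549 -0.119  0.073]
278 174 [35 37 41] [ 0.549 -0.116  0.068] [ 0.549 -0.12   0.065]
278 176 [36 39 42] [ 0.549 -0.12   0.058] [ 0.549 -0.12   0.058]
278 178 [145 139 143] [ 0.551 -0.127  0
[... 1416 characters left out ...]
.525 -0.118  0.113] [ 0.565 -0.296 -0.001]
286 164 [64 69 73] [ 0.524 -0.115  0.108] [ 0.561 -0.281  0.001]
286 166 [76 81 85] [ 0.524 -0.114  0.102] [ 0.558 -0.268  0.001]
286 168 [86 91 99] [ 0.524 -0.114  0.095] [ 0.529 -0.136  0.08 ]
286 170 [37 40 43] [ 0.527 -0.131  0.076] [ 0.527 -0.128  0.078]
286 172 [34 37 38] [ 0.526 -0.123  0.074] [ 0.526 -0.125  0.073]
286 174 [36 37 40] [ 0.524 -0.118  0.071] [ 0.525 -0.119  0.07 ]
286 176 [56 57 59] [ 0.526 -0.124  0.059] [ 0.525 -0.123  0.06 ]
286 178 [144 140 145] [ 0.527 -0.132  0.046] [ 0.527 -0.133  0.046]
t 4.2 tcp [ 0.5391 -0.1299  0.0583] yaw 25.5 tilt 0.0 move mm [ 0.8  0.5 -0.7] w 0.06 gf 0.0 F [-0.  -0.5  0.4] j7 -1.1179361381606696
```

The fingers closed above the knob. The depth puts the fingertips at z≈0.091, about 41 mm higher than `tool_pos` implies, while x and y agree. I reopen, go down 20 mm and measure the tips again.

```bash
python3 -m crank '[[0.2,[0,0,0],0],[0.2,[0,0,0],0],[0.2,[0,0,0],0],[0.2,[0,0,0],0],[0.2,[0,0,0],0]]'>/dev/null; python3 -m crank '[[0.2,[0,0,10],0],[0.2,[0,0,10],0],[0.2,[0,0,0],0],[0.2,[0,0,0],0]]'; python3 -c "
from h import *
rel(.540,-.130,.019)
im,d=grab_frame('side');P=cloud('side',d)
p=P[(d>0)&(abs(P[...,0]-.524)<.035)&(P[...,1]>-.11)&(P[...,1]<-.07)&(P[...,2]>.0745)&(P[...,2]<.14)]
print(len(p),np.round(np.percentile(p,[0,2,50,100],axis=0),3).tolist())
q=p[np.argsort(p[:,2])][:12];print(np.round(q,3))"
```

```text
t: 5.1
tool_pos: [0.5386, -0.1297, 0.0375]
ee_rot: [0.975, 0.221, -0.001, -0.0]
wrist_force: [0.3, -0.0, 0.1]
width: 0.603
grasp_force: 0.0
t 5.1 tcp [ 0.5386 -0.1297  0.0375] yaw 25.5 tilt 0.08 move mm [ 1.2  0.8 18.5] w 0.603 gf 0.0 F [ 0.3 -0.   0.1] j7 -1.1287694148399512
106 [[0.51, -0.098, 0.075], [0.51, -0.095, 0.076], [0.521, -0.09, 0.1], [0.555, -0.071, 0.125]]
[[ 0.555 -0.071  0.075]
 [ 0.524 -0.089  0.075]
 [ 0.525 -0.093  0.076]
 [ 0.53  -0.091  0.076]
 [ 0.54  -0.072  0.076]
 [ 0.513 -0.095  0.076]
 [ 0.514 -0.089  0.077]
 [ 0.526 -0.086  0.077]
 [ 0.527 -0.091  0.077]
 [ 0.521 -0.09   0.078]
 [ 0.518 -0.091  0.078]
 [ 0.524 -0.091  0.081]]
```

```bash
python3 -m crank '[[0.2,[1,0,8],0],[0.2,[0,0,8],0],[0.2,[0,0,2],0],[0.2,[0,0,0],0],[0.2,[0,0,0],0]]'; python3 -c "
from h import *
rel(.540,-.130,.019)
im,d=grab_frame('side');P=cloud('side',d)
m=(d>0)&(abs(P[...,0]-.524)<.02)&(P[...,1]>-.11)&(P[...,1]<-.08)&(P[...,2]>.04)&(P[...,2]<.14)
m[:,:278]=0
p=P[m]
q=p[np.argsort(p[:,2])][:14];print(np.round(q,3))"; python3 -m crank '[[-1,[0,0,0],0],[-1,[0,0,0],0],[-1,[0,0,0],0],[-1,[0,0,0],0],[-1,[0,0,0],0]]'
```

```text
t: 5.65
tool_pos: [0.5403, -0.1295, 0.021]
ee_rot: [0.975, 0.221, 0.0, 0.0]
wrist_force: [-2.8, 0.1, 10.6]
width: 0.6
grasp_force: 5.1
t 5.65 tcp [ 0.5403 -0.1295  0.021 ] yaw 25.5 tilt 0.03 move mm [-0.5  0.3  2. ] w 0.6 gf 5.1 F [-2.8  0.1 10.6] j7 -1.1397021804512038
[[ 0.528 -0.085  0.041]
 [ 0.523 -0.102  0.041]
 [ 0.525 -0.096  0.041]
 [ 0.524 -0.095  0.046]
 [ 0.526 -0.089  0.046]
 [ 0.517 -0.101  0.047]
 [ 0.527 -0.08   0.048]
 [ 0.528 -0.085  0.048]
 [ 0.527 -0.091  0.048]
 [ 0.522 -0.096  0.049]
 [ 0.529 -0.088  0.049]
 [ 0.524 -0.095  0.05 ]
 [ 0.519 -0.096  0.05 ]
 [ 0.516 -0.099  0.052]]
t: 6.2
tool_pos: [0.5421, -0.1312, 0.0212]
ee_rot: [0.975, 0.22, 0.002, 0.001]
wrist_force: [2.1, -3.7, 6.1]
width: 0.352
grasp_force: 32.7
```

```bash
python3 -m crank '[[0.1,[0,0,0],0],[0.1,[1,2,-4],0],[0.1,[0,0,0],0],[0.1,[0,0,0],0]]';  python3 -m crank '[[-1,[0,0,0],0],[-1,[0,0,0],0],[-1,[0,0,0],0],[-1,[0,0,0],0]]'
```

```text
t: 6.6
tool_pos: [0.5413, -0.1305, 0.0239]
ee_rot: [0.975, 0.221, -0.0, -0.0]
wrist_force: [-0.7, 0.3, -0.4]
width: 0.553
grasp_force: 0.0
t: 7.0
tool_pos: [0.5418, -0.1313, 0.0241]
ee_rot: [0.975, 0.221, -0.0, 0.0]
wrist_force: [1.2, -0.9, -1.9]
width: 0.351
grasp_force: 30.0
```

Good grip with no residual load. Next I unscrew by negative roll, which is anticlockwise from above.

```bash
python3 -m crank '[[-1,[0,0,0],-8],[-1,[0,0,0],-8],[-1,[0,0,0],-8],[-1,[0,0,0],-8],[-1,[0,0,0],-8]]';  python3 -m crank '[[-1,[0,0,0],-8],[-1,[0,0,0],-8],[-1,[0,0,0],-8],[-1,[0,0,0],-8],[-1,[0,0,0],0]]'; python3 -c "
from h import *
rel(.54,-.13,.024);s=observe();print(s['ft_torque'])"
```

```text
t: 7.5
tool_pos: [0.5412, -0.1306, 0.024]
ee_rot: [0.84, 0.543, -0.0, -0.001]
wrist_force: [-0.9, -0.4, -1.0]
width: 0.352
grasp_force: 30.0
t: 8.0
tool_pos: [0.5405, -0.1306, 0.024]
ee_rot: [0.659, 0.752, -0.001, -0.001]
wrist_force: [-4.1, 0.4, 2.3]
width: 0.349
grasp_force: 30.0
t 8.0 tcp [ 0.5405 -0.1306  0.024 ] yaw 97.5 tilt 0.15 move mm [ 0.7 -0.4 -0. ] w 0.349 gf 30.0 F [-4.1  0.4  2.3] j7 -0.09593129383107467
[0.09474013 0.65875053 0.17391351]
```

```bash
python3 -m crank '[[-1,[0,0,0],-8],[-1,[0,0,0],-8],[-1,[0,0,0],-8],[-1,[0,0,0],-8],[-1,[0,0,0],-8]]';  python3 -m crank '[[-1,[0,0,0],0],[-1,[-3,-5,0],0],[-1,[-3,-5,0],0],[-1,[0,0,0],0]]'; python3 -c "
from h import *
rel(.54,-.13,.024);s=observe();print(s['ft_torque'])"
```

```text
t: 8.5
tool_pos: [0.5398, -0.131, 0.024]
ee_rot: [0.362, 0.932, -0.001, -0.002]
wrist_force: [-5.4, -0.5, 2.9]
width: 0.35
grasp_force: 30.0
t: 8.9
tool_pos: [0.5373, -0.1423, 0.024]
ee_rot: [0.364, 0.931, -0.001, -0.002]
wrist_force: [-5.7, 1.5, 4.1]
width: 0.353
grasp_force: 30.0
t 8.9 tcp [ 0.5373 -0.1423  0.024 ] yaw 137.3 tilt 0.25 move mm [ 6.3 10.9 -0.1] w 0.353 gf 30.0 F [-5.7  1.5  4.1] j7 0.5078048013542954
[0.04416632 1.10398097 0.12323135]
```

```bash
python3 -m crank '[[-1,[-4,-7,0],0],[-1,[-4,-7,0],0],[-1,[-4,-6,0],0],[-1,[-3,-5,0],0],[-1,[0,0,0],0]]';  python3 -m crank '[[-1,[0,0,0],0],[0.1,[0,0,0],0],[0.1,[0,0,0],0],[0.1,[0,0,0],0]]'; python3 -c "
from h import *
rel(.54,-.13,.024)"
```

```text
t: 9.4
tool_pos: [0.531, -0.171, 0.0239]
ee_rot: [0.364, 0.931, -0.001, -0.002]
wrist_force: [-6.7, 0.5, 4.1]
width: 0.348
grasp_force: 30.0
t: 9.8
tool_pos: [0.5342, -0.1708, 0.0244]
ee_rot: [0.363, 0.932, 0.0, 0.0]
wrist_force: [0.8, -0.7, 0.2]
width: 0.55
grasp_force: 0.0
t 9.8 tcp [ 0.5342 -0.1708  0.0244] yaw 137.4 tilt 0.05 move mm [23.3 34.   0.4] w 0.55 gf 0.0 F [ 0.8 -0.7  0.2] j7 0.5627153784477125
```

```bash
python3 -m crank '[[0.1,[0,0,-20],0],[0.1,[0,0,-40],0],[0.1,[0,0,-40],0],[0.4,[0,0,-30],8],[1,[0,0,0],8]]';  python3 -m crank '[[1,[0,0,0],8],[1,[0,0,0],8],[1,[0,0,0],8],[1,[0,0,0],8],[1,[0,0,0],8]]'; python3 -m crank '[[1,[0,0,0],4],[1,[0,0,0],0]]'; python3 - <<'E'
from h import *
rel(.567,-.014,.145)
a=np.radians(77.2);ex=np.array([np.cos(a),np.sin(a)]);ey=np.array([-ex[1],ex[0]])
out=[]
for n,s in(('side',(120,250,210,340)),('top',(140,270,210,340))):
    im,d=grab_frame(n);out.append(cv2.resize(im[s[0]:s[1],s[2]:s[3]],(400,400)));P=cloud(n,d)
    roi=(d>0)&(abs(P[...,0]-.555)<.06)&(P[...,1]>-.09)&(P[...,1]<.12)&(P[...,2]>.059)&(P[...,2]<.073)
    p=P[roi];q=np.c_[p[:,:2]@ex,p[:,:2]@ey]
    b=q[q[:,0]<np.percentile(q[:,0],80)]
    r=cv2.minAreaRect((p[:,:2]*1000).astype(np.float32))
    print(n,len(p),"rect",np.round(r[0]+r[1]+(r[2],),1),"u",np.round(np.percentile(q[:,0],[0,2,50,98,100])*1000,1),"v",np.round(np.percentile(b[:,1],[2,50,98])*1000,1),"z",np.round(np.percentile(p[:,2],[10,50,90]),4))
    print(np.histogram(q[:,0]*1000,bins=np.arange(-80,220,10)))
    for lab in("jaw_lip","handset"):
        for m in masks_of(n,lab)[:1]:
            g=P[m['region']&(d>0)];print(lab,m['p'],np.round(np.percentile(g,[3,50,97],axis=0),3).tolist())
cv2.imwrite('pics/e.png',np.hstack(out))
E
```

```text
t: 10.3
tool_pos: [0.5369, -0.171, 0.1588]
ee_rot: [0.491, 0.871, 0.001, 0.004]
wrist_force: [0.5, 0.4, -1.2]
width: 0.703
grasp_force: 0.0
t: 10.8
tool_pos: [0.534, -0.1707, 0.1544]
ee_rot: [0.76, 0.65, 0.0, 0.0]
wrist_force: [0.2, -0.4, -0.2]
width: 1.0
grasp_force: 0.0
t: 11.0
tool_pos: [0.534, -0.1706, 0.1544]
ee_rot: [0.78, 0.626, 0.0, 0.0]
wrist_force: [-0.0, -0.1, 0.8]
width: 1.0
grasp_force: 0.0
t 11.0 tcp [ 0.534  -0.1706  0.1544] yaw 77.5 tilt 0.04 move mm [160.1  -1.7   9.4] w 1.0 gf 0.0 F [-0.  -0.1  0.8] j7 -0.2312091528685869
side 517 rect [570.   16.1 177.8  56.3  77.3] u [ 53.   57.9 122.6 173.8 230.8] v [-578.5 -550.7 -526.7] z [0.063  0.0664 0.0688]
(array([ 0,  0,  0,  0,  0,  0,  0,  0,  0,  0,  0,  0,  0, 18, 35, 40, 37,
       38, 42, 43, 38, 47, 35, 51, 65, 21,  3,  0,  0]), array([-80, -70, -60, -50, -40, -30, -20, -10,   0,  10,  20,  30,  40,
        50,  60,  70,  80,  90, 100, 110, 120, 130, 140, 150, 160, 170,
       180, 190, 200, 210]))
jaw_lip 0.84 [[0.508, -0.189, 0.033], [0.53, -0.135, 0.056], [0.563, -0.103, 0.079]]
handset 0.68 [[0.53, -0.067, 0.034], [0.563, 0.013, 0.064], [0.597, 0.123, 0.069]]
top 715 rect [572.3  14.4 177.3  54.3  77.7] u [ 52.1  54.5 111.3 169.2 229.4] v [-580.2 -554.  -528.8] z [0.0626 0.0657 0.0681]
(array([ 0,  0,  0,  0,  0,  0,  0,  0,  0,  0,  0,  0,  0, 47, 61, 61, 60,
       59, 61, 59, 59, 61, 61, 57, 58,  8,  0,  0,  2]), array([-80, -70, -60, -50, -40, -30, -20, -10,   0,  10,  20,  30,  40,
        50,  60,  70,  80,  90, 100, 110, 120, 130, 140, 150, 160, 170,
       180, 190, 200, 210]))
jaw_lip 0.64 [[0.512, -0.167, 0.011], [0.538, -0.136, 0.049], [0.564, -0.105, 0.08]]
handset 0.86 [[0.535, -0.066, 0.05], [0.566, -0.007, 0.065], [0.596, 0.107, 0.069]]
```

View pics/e.png

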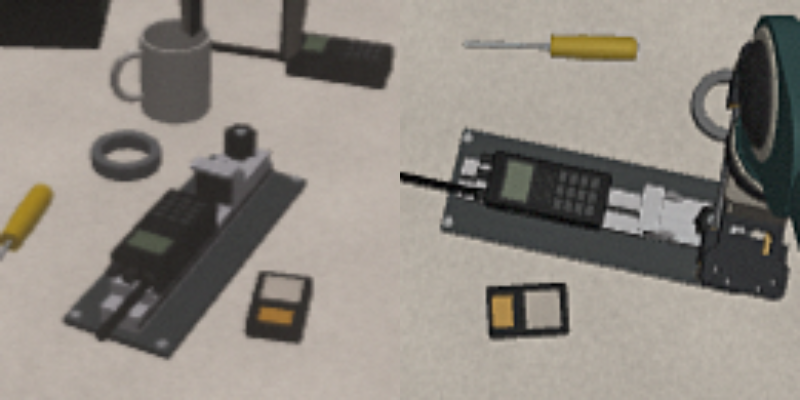

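The jaw stands well back (upright at left picture (215,180)), and the radio lies alone on its strip, at right picture (548,188). Next I move over its mid-body.

```bash
python3 -m crank '[[1,[35,0,0],0],[1,[40,0,0],0],[1,[40,0,0],0],[1,[35,0,0],0],[1,[10,0,0],0]]'; python3 -m crank '[[1,[0,0,20],0],[1,[0,0,20],0],[1,[0,0,10],0],[1,[0,0,0],0],[1,[0,0,0],0]]';python3 -c "
from h import *
rel(.565,-.0135,.0)"
```

```text
t: 11.8
tool_pos: [0.5686, -0.0097, 0.1546]
ee_rot: [0.778, 0.628, 0.001, -0.001]
wrist_force: [-0.9, -0.3, -0.2]
width: 0.998
grasp_force: 0.0
t: 12.3
tool_pos: [0.5685, -0.015, 0.1046]
ee_rot: [0.78, 0.626, 0.0, 0.0]
wrist_force: [-0.3, -0.4, -0.3]
width: 1.002
grasp_force: 0.0
t 12.3 tcp [ 0.5685 -0.015   0.1046] yaw 77.5 tilt 0.02 move mm [  0.7  -3.8 104.6] w 1.002 gf 0.0 F [-0.3 -0.4 -0.3] j7 -0.5730910975551887
```

```bash
python3 -m crank '[[1,[1,-4,10],0],[1,[0,0,20],0],[1,[0,0,20],0],[1,[0,0,15],0],[1,[0,0,10],0]]'; python3 -m crank '[[1,[0,0,0],0],[1,[0,0,0],0]]';python3 - <<'E'
from h import *
rel(.565,-.0135,.0)
im,d=grab_frame('side');P=cloud('side',d);cv2.imwrite('pics/f.png',cv2.resize(im[120:240,210:330],(600,600)))
a=np.radians(77.2);ex=np.array([np.cos(a),np.sin(a)]);ey=np.array([-ex[1],ex[0]])
dp=P[...,:2]-np.array([.565,-.0135]);u=dp@ex;v=dp@ey
for sgn in(1,-1):
    m=(d>0)&(abs(u)<.014)&(sgn*v>.04)&(sgn*v<.07)&(P[...,2]>.03)&(P[...,2]<.12)
    r,c=np.nonzero(m)
    for row in np.unique(r)[-8:]:
        k=m[row];print(sgn,row,k.sum(),np.round([P[row][k][:,2].min(),np.median(P[row][k][:,2]),np.median(u[row][k]),np.median(v[row][k])],3))
E
```

```text
t: 12.8
tool_pos: [0.564, -0.0128, 0.0282]
ee_rot: [0.78, 0.626, -0.0, -0.0]
wrist_force: [-0.2, 1.1, 0.0]
width: 1.0
grasp_force: 0.0
t: 13.0
tool_pos: [0.5649, -0.0126, 0.0296]
ee_rot: [0.78, 0.626, 0.0, 0.0]
wrist_force: [0.1, 0.6, 0.4]
width: 1.002
grasp_force: 0.0
t 13.0 tcp [ 0.5649 -0.0126  0.0296] yaw 77.5 tilt 0.03 move mm [-0.9  0.3 29.6] w 1.002 gf 0.0 F [0.1 0.6 0.4] j7 -0.6452339688492053
1 196 8 [0.07  0.08  0.009 0.058]
1 197 7 [0.074 0.075 0.007 0.056]
1 198 7 [0.067 0.072 0.008 0.057]
1 199 6 [0.062 0.069 0.009 0.059]
1 200 6 [0.064 0.066 0.011 0.056]
1 201 6 [0.058 0.063 0.01  0.056]
1 202 5 [0.057 0.06  0.011 0.055]
1 203 1 [0.054 0.054 0.007 0.053]
-1 186 8 [ 0.073  0.078  0.009 -0.047]
-1 187 7 [ 0.066  0.076  0.007 -0.047]
-1 188 7 [ 0.066  0.071  0.01  -0.045]
-1 189 7 [ 0.06   0.068  0.008 -0.045]
-1 190 7 [ 0.058  0.066  0.009 -0.046]
-1 191 6 [ 0.056  0.062  0.009 -0.047]
-1 192 4 [ 0.056  0.058  0.009 -0.047]
-1 193 2 [ 0.056  0.057  0.011 -0.047]
```

View pics/f.png

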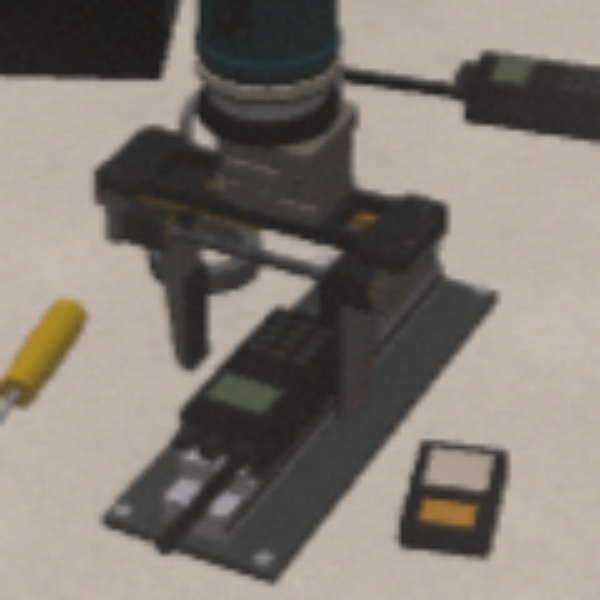

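Both fingers straddle the radio, with tips at (190,360) and (352,410) and z≈0.056, so the tips are about 27 mm above `tool_pos`. Going 30 mm lower puts them at mid-height of the body sides.

```bash
python3 -m crank '[[1,[-1,0,10],0],[1,[0,0,10],0],[1,[0,0,10],0],[1,[0,0,1],0],[1,[0,0,0],0]]'; python3 -m crank '[[-1,[0,0,0],0],[-1,[0,0,0],0],[-1,[0,0,0],0],[-1,[0,0,0],0],[-1,[0,0,0],0]]'; python3 -m crank '[[-1,[0,0,0],0],[-1,[0,0,0],0]]';python3 -c "
from h import *
rel(.565,-.0135,.0)"
```

```text
t: 13.55
tool_pos: [0.5639, -0.0136, -0.0024]
ee_rot: [0.78, 0.626, -0.0, -0.0]
wrist_force: [0.8, 0.1, 0.1]
width: 0.997
grasp_force: 0.0
t: 14.05
tool_pos: [0.5647, -0.0139, -0.0015]
ee_rot: [0.78, 0.626, 0.0, 0.0]
wrist_force: [1.4, 0.1, 0.3]
width: 0.587
grasp_force: 0.7
t: 14.25
tool_pos: [0.5647, -0.0139, -0.0015]
ee_rot: [0.78, 0.626, 0.0, 0.0]
wrist_force: [1.2, -1.1, 1.3]
width: 0.588
grasp_force: 30.0
t 14.25 tcp [ 0.5647 -0.0139 -0.0015] yaw 77.5 tilt 0.04 move mm [ 0.4  0.2 -1.5] w 0.588 gf 30.0 F [ 1.2 -1.1  1.3] j7 -0.6726895529366267
```

Gripped at 54 mm with 30 N. I lift gently first.

```bash
python3 -m crank '[[-1,[0,0,-3],0],[-1,[0,0,-5],0],[-1,[0,0,-7],0],[-1,[0,0,-10],0],[-1,[0,0,-10],0]]'; python3 -m crank '[[-1,[0,0,-12],0],[-1,[0,0,-15],0],[-1,[0,0,-15],0],[-1,[0,0,-15],0],[-1,[0,0,-15],0]]'; python3 -m crank '[[-1,[0,0,-15],0],[-1,[0,0,-10],0],[-1,[0,0,-8],0],[-1,[0,0,-3],0],[-1,[0,0,0],0]]';python3 -m crank '[[-1,[0,0,0],0],[-1,[0,0,0],0],[-1,[0,0,0],0]]'; python3 - <<'E'
from h import *
rel(.565,-.0135,.145)
out=[]
for n,s in(('side',(60,210,200,350)),('top',(130,280,200,350))):
    im,d=grab_frame(n);out.append(cv2.resize(im[s[0]:s[1],s[2]:s[3]],(400,400)));P=cloud(n,d)
    ms=masks_of(n,'handset')
    for m in ms[:2]:
        r=m['region']&(d>0);g=P[r];print(n,m['p'],len(g),np.round(np.percentile(g,[2,50,98],axis=0),3).tolist())
        t=g[(g[:,2]>.185)&(g[:,2]<.23)]
        if len(t)>50:
            A=np.c_[t[:,:2],np.ones(len(t))];k=np.ones(len(t),bool)
            for _ in range(6):
                c=np.linalg.lstsq(A[k],t[k,2],rcond=None)[0];e=t[:,2]-A@c;k=abs(e)<.004
            print(' plane slope deg',np.degrees(c[:2]),'n',k.sum(),np.median(t[k],0),'z@c',c@[.565,-.0135,1])
cv2.imwrite('pics/g.png',np.hstack(out))
E
```

```text
t: 14.75
tool_pos: [0.5643, -0.0137, 0.0342]
ee_rot: [0.78, 0.626, 0.0, 0.0]
wrist_force: [-0.0, -0.5, -2.2]
width: 0.588
grasp_force: 30.0
t: 15.25
tool_pos: [0.5644, -0.0138, 0.1068]
ee_rot: [0.78, 0.626, 0.0, 0.0]
wrist_force: [-0.2, 0.1, -2.3]
width: 0.583
grasp_force: 30.0
t: 15.75
tool_pos: [0.5643, -0.0138, 0.1414]
ee_rot: [0.78, 0.626, 0.0, 0.0]
wrist_force: [-0.5, 0.3, -2.8]
width: 0.583
grasp_force: 30.0
t: 16.05
tool_pos: [0.564, -0.0137, 0.1407]
ee_rot: [0.78, 0.626, -0.0, -0.0]
wrist_force: [0.2, 0.3, -1.7]
width: 0.581
grasp_force: 30.0
t 16.05 tcp [ 0.564  -0.0137  0.1407] yaw 77.5 tilt 0.06 move mm [ 0.4  0.9 -4.3] w 0.581 gf 30.0 F [ 0.2  0.3 -1.7] j7 -0.5444237359649545
side 0.79 711 [[0.527, -0.06, 0.179], [0.565, 0.027, 0.206], [0.595, 0.13, 0.211]]
 plane slope deg [ 5.30625049 -4.62367057] n 410 [0.56809268 0.01843984 0.20783832] z@c 0.20852751941031117
top 0.74 349 [[0.546, 0.025, 0.0], [0.572, 0.049, 0.2], [0.62, 0.138, 0.211]]
 plane slope deg [ 2.9225393  -7.22114825] n 228 [0.57150906 0.04348021 0.20493922] z@c 0.21280904278409896
top 0.37 832 [[0.603, -0.365, 0.002], [0.649, -0.332, 0.047], [0.693, -0.289, 0.093]]
```

View pics/g.png

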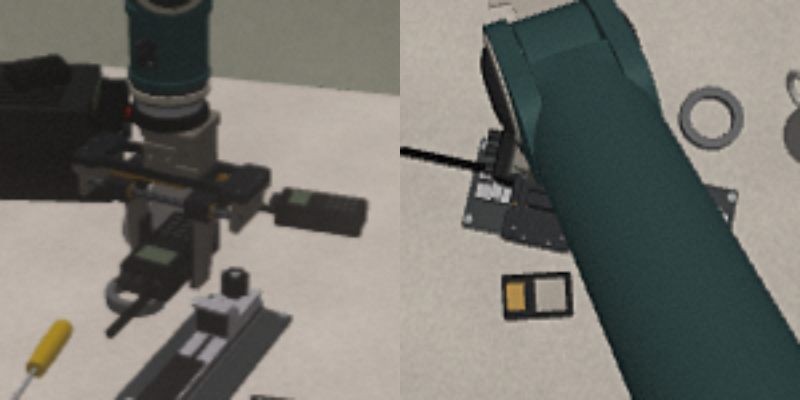

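The radio hangs in the gripper, left picture (155,255), with the jaw open below it and the other things in place. I check how level it is against the initial picture.

```bash
python3 - <<'E'
from h import *
rel(.565,-.0135,.145)
a=np.radians(77.4);ex=np.array([np.cos(a),np.sin(a)]);ey=np.array([-ex[1],ex[0]])
im,d1=grab_frame('side')
for d,z0 in((np.load('side0.npy'),.066),(d1,.208)):
    P=cloud('side',d);dp=P[...,:2]-np.array([.5645,-.0135]);u=dp@ex;v=dp@ey
    m=(d>0)&(abs(v)<.022)&(abs(P[...,2]-z0)<.035)&(u<.17)&(u>-.045)
    for lo in np.arange(-.06,.17,.01):
        k=m&(u>=lo)&(u<lo+.01)
        if k.sum()>3:print(round(lo,2),k.sum(),np.round(np.percentile(P[k][:,2],[20,50,80]),4))
    k=m&(u>.0)&(u<.05)&(abs(P[...,2]-z0)<.008)
    A=np.c_[u[k],v[k],np.ones(k.sum())];c=np.linalg.lstsq(A,P[k][:,2],rcond=None)[0];print('slopes',np.degrees(c[:2]),c[2],k.sum())
E
```

```text
t 16.25 tcp [ 0.5642 -0.0137  0.1411] yaw 77.5 tilt 0.02 move mm [ 0.4  0.7 -3.9] w 0.584 gf 30.0 F [-0.3  0.1 -3. ] j7 -0.5443508134914053
-0.05 12 [0.0659 0.0672 0.0683]
-0.04 31 [0.0666 0.0674 0.0681]
-0.03 29 [0.0656 0.0673 0.0686]
-0.02 32 [0.0657 0.0672 0.0686]
-0.01 37 [0.0651 0.0669 0.0679]
0.0 29 [0.065  0.0669 0.0677]
0.01 33 [0.0656 0.0668 0.068 ]
0.02 32 [0.066  0.0674 0.0685]
0.03 38 [0.0655 0.067  0.0682]
0.04 33 [0.0655 0.0668 0.0682]
0.05 75 [0.0579 0.0622 0.0668]
0.06 67 [0.0429 0.0535 0.0582]
0.07 57 [0.0378 0.0463 0.0557]
0.08 9 [0.0546 0.0562 0.0579]
0.09 10 [0.0541 0.0551 0.0573]
0.1 10 [0.0544 0.0562 0.0584]
0.11 9 [0.0549 0.0572 0.0582]
0.12 9 [0.0562 0.0569 0.0572]
0.13 10 [0.0544 0.0555 0.0567]
0.14 10 [0.0538 0.0556 0.0582]
0.15 8 [0.0526 0.0544 0.0577]
slopes [ 0.49704261 -0.73152263] 0.06666306247657833 165
-0.05 11 [0.2083 0.2092 0.211 ]
-0.04 18 [0.2089 0.21   0.2114]
-0.03 26 [0.2086 0.2098 0.2108]
-0.02 22 [0.2088 0.21   0.211 ]
-0.01 30 [0.2083 0.209  0.2105]
0.0 34 [0.2082 0.2092 0.2105]
0.01 31 [0.2085 0.2094 0.21  ]
0.02 27 [0.2097 0.2102 0.2109]
0.03 37 [0.209  0.2101 0.2107]
0.04 36 [0.2081 0.2092 0.2104]
0.05 97 [0.1855 0.2022 0.2081]
0.06 46 [0.1944 0.2    0.2033]
0.07 32 [0.1932 0.198  0.2   ]
0.08 9 [0.1927 0.1985 0.1991]
0.09 8 [0.1928 0.1993 0.1998]
0.1 6 [0.1984 0.1994 0.2007]
0.11 6 [0.2    0.2007 0.2011]
0.12 7 [0.1978 0.1986 0.2   ]
0.13 6 [0.1973 0.1994 0.1999]
0.14 8 [0.1972 0.1986 0.2009]
0.15 8 [0.1944 0.1966 0.1978]
slopes [0.37622714 0.71900552] 0.20939198993027028 165
```

The radio is level, 142 mm up and steady.

```bash
python3 -m crank '[[-1,[0,0,0],0],[-1,[0,0,0],0]]'; python3 -c "
from plant import *
print(finish_job())"
```

```text
t: 16.5
tool_pos: [0.5643, -0.0138, 0.1412]
ee_rot: [0.78, 0.626, -0.0, -0.0]
wrist_force: [-0.1, -0.3, -2.4]
width: 0.587
grasp_force: 30.0
the job is handed in; nothing more can be done
None
```

I handed the job in at 16.5 s: the knob is unscrewed about 1.9 rad, the jaw is drawn back about 41 mm, and the radio is held level and face up about 142 mm above its strip. The bystanders were not touched as far as the pictures show.

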